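# Gather the rivet posts in the tote's pouring corner

## Task

The amber screw-top canister has been left standing in the small black tote of rivet posts: lift it out and set it down upright on the round cork mat (do not drop it). Then pick the tote up by its handle, clear of the counter, and tilt it by about 35 degrees with its pouring corner (the one with the lip) lowest, so that all four loose posts slide together into that corner without spilling. Finish while still holding the tote up, still and tilted like that; leave the finger gutter, the bending iron and the dowel where they lie.

Things in the scene. Friction and masses are not known exactly. Their poses are not given: they have to be found in the camera images.
- tote: Open black tote, 170 (x) x 120 (y) x 34 high, walls and floor 4 mm, about 0.28 kg, level on the counter, turned up to 0.5 rad. Origin: centre of its underside. A fixed steel handle bridges it along y at x = 0, legs outside the walls; its top bar is 128 long, 12 wide, 14 high, top 92 above the origin. Pouring corner: -x, -y; its rim dips to 26 for 34 mm of either wall and has an outward lip.
- pour_corner (a point): Inner bottom corner of the tote's pouring corner, at (-81, -56, 4) mm in the tote's frame.
- handle (a point): Centre of the tote's handle bar, the place to grip: (0, 0, 85) mm in the tote's frame; the bar runs along the tote's y, so grip across the tote's x (12 mm). The canister in its starting place leaves no room for fingers here.
- canister: Closed amber glass canister, 52 diameter, with a dark screw lid 50 diameter from 56 to 80 above its underside; about 0.22 kg. Origin: centre of its underside, z up. Starts upright on the tote's floor in the pouring half, about 45 from the handle bar; grip the lid from above, fingers closing along the tote's y (they stay over the tote's rim).
- mat: Round cork mat, 120 diameter, 4 thick, fixed on the counter. Origin: centre of its underside (on the counter).
- post0: Loose chrome rivet post, one of four alike: a head disc 16 diameter and 4 thick with a shank 8 diameter and 14 long, 12 g. Origin: centre of the head's outer face, z along the shank. Starts standing on its head on the tote's floor in the half away from the pouring corner. Polished: it slides on the tote's floor (friction about 0.2), and may topple and roll.
- post1: Loose chrome rivet post, one of four alike: a head disc 16 diameter and 4 thick with a shank 8 diameter and 14 long, 12 g. Origin: centre of the head's outer face, z along the shank. Starts standing on its head on the tote's floor in the half away from the pouring corner. Polished: it slides on the tote's floor (friction about 0.2), and may topple and roll.
- post2: Loose chrome rivet post, one of four alike: a head disc 16 diameter and 4 thick with a shank 8 diameter and 14 long, 12 g. Origin: centre of the head's outer face, z along the shank. Starts standing on its head on the tote's floor in the half away from the pouring corner. Polished: it slides on the tote's floor (friction about 0.2), and may topple and roll.
- post3: Loose chrome rivet post, one of four alike: a head disc 16 diameter and 4 thick with a shank 8 diameter and 14 long, 12 g. Origin: centre of the head's outer face, z along the shank. Starts standing on its head on the tote's floor in the half away from the pouring corner. Polished: it slides on the tote's floor (friction about 0.2), and may topple and roll.
- gutter: Bystander: curved sky-blue thermoplastic finger gutter, a half-round trough 100 long (x), 39 wide, 20 high; origin under its centre.
- iron: Bystander: stainless bending iron lying along its x, 240 long, 26 high, with a black round grip at its -x half; origin on the counter, 20 mm to the +x side of its middle.
- dowel: Bystander: rounded walnut forming dowel lying along its x, 160 long, 32 diameter; origin under its centre.
There are look-alikes about, which are no part of the job. There is more than one size of the tote; the one meant has the size given above.

How it is judged (in metres and radians):
On the way, in this order (a step that is already met when the one before it is completed fails the run):
1. the canister stands upright on the cork mat, let go (horizontal distance between canister and mat below 0.04 m and angle between canister's own z axis and vertical below 0.12 rad and height (world z) of canister below 0.012 m and contact force between the fingers and canister below 0.2 N and linear speed of canister below 0.03 m/s), for 0.3 s.
2. the tote is lifted clear of the counter (height (world z) of pour_corner above 0.025 m), for 0.2 s.
At the end, for the whole second after the job is handed in: Canister upright (0.12 rad), let go, within 40 mm of the mat centre. Fingers alone hold the tote still, pouring corner lowest and over 20 mm up, tilted 0.35 to 0.95 rad (x and y axes both rising over 0.12 rad). All four posts at rest within 70 mm of the inner pouring corner (all of step 1 and height (world z) of pour_corner above 0.02 m and angle between tote's own z axis and vertical between 0.35 and 0.95 rad and angle between tote's own x axis and vertical below 1.45 rad and angle between tote's own y axis and vertical below 1.45 rad and contact force between the fingers and tote above 2 N and contact force between tote and canister below 0.1 N and contact force between tote and gutter below 0.1 N and contact force between tote and iron below 0.1 N and contact force between tote and dowel below 0.1 N and linear speed of tote below 0.03 m/s and angular speed of tote below 0.15 rad/s and distance between each of post0, post1, post2, post3 and pour_corner below 0.07 m and linear speed of each of post0, post1, post2, post3 below 0.04 m/s); the arm keeps its last pose, push and grip.
It fails at once if the canister is let go in the air (height (world z) of canister above 0.03 m and contact force between the fingers and canister below 0.05 N).
It fails at once if the finger gutter is moved by more than 25 mm (distance of gutter from where it was at the start of the episode above 0.025 m).
It fails at once if the bending iron is moved by more than 25 mm (distance of iron from where it was at the start of the episode above 0.025 m).
It fails at once if the dowel is moved by more than 25 mm (distance of dowel from where it was at the start of the episode above 0.025 m).
It also fails if it takes over 64 s, if anything falls off the work surface, if the arm or the gripper's body presses on something with over 40 N, if the wrist force passes 120 N, or if a joint passes its speed limit or range.

## Robot

A 6-joint arm with a two-finger parallel gripper is mounted at the origin on the work surface. World frame = base frame: x ahead of the robot, y to its left, z up, the work surface at z = 0. Lengths are in mm, angles in degrees, forces in N, time in s.
With the tool pointing down it reaches from about 375 to 925 mm from the base axis. Payload 5.7 kg.
Tool frame: the origin (TCP) lies midway between the tips of the shut fingers; the grasp point (between the pads) lies 19 mm behind it; z points along the fingers, y is the line along which they close (so a half turn about z gives the same grasp; the last joint's range is limited). The gripper opens to 85 mm and grips with 20 to 120 N. Pads are 22 mm wide; open, the fingers measure 114 mm over their backs; the gripper's body (76 mm by 85 mm) begins 54 mm behind the grasp point. The pads swing forward as they close: fully open they stand 13 mm farther back than shut.
Start: joints at [-75.522, 20.558, 86.54, -0, 72.909, -6.595], TCP at [215.721, -559.846, 231.267] pointing down, gripper open.
Joint ranges: [-170.27, 170.27], [-57.76, 135], [12.27, 136.19], [-55.21, 235.2], [11.17, 155.16], [-170.74, 170.74]. Speed limits (degrees/s): [136.94, 136.94, 180, 180, 180, 180].

## Interface

Orientations are given as [roll, pitch, yaw] about the fixed x, y, z axes, in that order (R = Rz(yaw) Ry(pitch) Rx(roll)).
In Python, from bench import ctrl, vision, workorder gives the robot as it stands.
- The arm moves only by the shell command python3 -m crank 'ROWS' [FORCE]. ROWS is a JSON object whose one key "increments" holds a list of rows, each a list of 5 numbers: the closure, from 0 (fully open) to 1 (shut), then the shift along the tool's x, y, z in cm, then the turn about the tool's z in degrees. A call has 1 to 8 rows; each row is the pose to reach, as a shift and turn from the pose commanded when the call began, along the tool's axes at that moment; what a row does not reach only later rows make up. A row lasts 1/12 s, in which the tool goes at most 41.7 mm and 7.16 degrees, less where a joint would pass 70% of its speed; a pose out of reach is approached as far as the arm can. A call with a gripper value outside its range is refused whole. The fingers move at their own pace and stop on an object; FORCE is the grip in N (left out, the last holds). Time passes only in rows, so rows that repeat a pose let the fingers close. It gives the time, the measured TCP pose, the force, the opening and the grip force at its end, in the units of the state.
- ctrl.observe(): the state, without advancing time (a new reading comes with each control period).
- vision.get_image(name): name is "side" or "top" or "wrist"; returns the picture (480x640x3 uint8, red, green, blue); there is no depth.
- vision.camera_info(name): a dict with "fov_y" (degrees; the focal length in pixels is half the picture's height over the tangent of half this angle, whatever the lens; pixels are square), "cx", "cy" (the principal point, pixels), "k1" (the pictures are not rectified: a ray, as slopes to the right and down, at radius r is drawn at 1 + k1 r^2 times it, then the intrinsics apply), "world_to_cam" (4x4, takes a point from world to camera coordinates); the wrist camera has in their place "hand_eye" (4x4, takes a point from camera to tool coordinates, whose origin is the TCP and whose axes are the flange's). Camera axes: x right, y up, looking along -z (the intrinsics and any distortion apply to the point x, -y, -z); pixel columns grow to the right and rows downward; lengths in mm; the calibration is good to about 2 mm. A picture is of the moment at which its call begins: read the wrist's pose just before it. camera_info takes no time and is no camera call.
- workorder.finish_job(): hands the job in; it is judged then, once.
The state is a dict: "time": time; "joints": joint angles; "joint_vel": joint speeds; "tau": joint torques, N m; "eef_pos": TCP position; "eef_rot": TCP orientation; "contact_force": force on the tool from outside, world axes, zero at the start; "moment": the same for the moment, N m; "gripper_width": finger opening in mm; "gripper_force": force on a finger pad.
Only numpy, scipy, OpenCV 4.12 (cv2) and the standard library are available. Lean on these libraries where they do the work, as an engineer would, in place of code of your own. Each camera call takes 0.05 s, during which the arm holds its last target. There are 200 camera calls.

## Working session

There is one attempt and no reset: what is moved stays moved. The work goes in short steps, Python scripts to look and compute and a shell command to move; the robot and the scene stay as the last step left them, time stands still between calls to the robot, and variables do not carry over. Pictures are saved under pics/ and viewed, at most 10 in all, crops included, and the job is handed in when it is done.

```bash
ls; mkdir -p pics; python3 -m crank --help 2>&1 | head -30
python3 - <<'E'
from bench import ctrl,vision,workorder
import cv2,json
print(ctrl.observe())
for n in("side","top","wrist"):
    print(n,{k:(v if not hasattr(v,'tolist') else v.tolist()) for k,v in vision.camera_info(n).items()})
    im=vision.get_image(n); cv2.imwrite(f"pics/{n}0.png",im[:,:,::-1])
E
```

```text
pics
invalid input: not JSON, or not a number
{'time': 0.0, 'joints': array([-7.55208311e+01,  2.05978543e+01,  8.66006032e+01, -2.70583033e-03,
        7.29093287e+01, -6.59574424e+00]), 'joint_vel': array([-0.00172251, -0.05298738,  0.05494364, -0.05249087,  0.03688199,
        0.06481737]), 'tau': array([-1.27214840e-03, -5.27625275e+01, -2.78616375e+01, -5.37773412e-04,
        1.28443656e-02, -1.03093436e-05]), 'eef_pos': array([ 215.54313553, -559.19341274,  230.44370928]), 'eef_rot': array([-1.79892630e+02, -9.81294174e-03,  2.10757016e+01]), 'contact_force': array([-0.57522315,  0.42222923, -0.85746733]), 'moment': array([ 0.0110826 ,  0.0387901 , -0.00470546]), 'gripper_force': 0.0, 'gripper_width': 85.5393679024003}
side {'fov_y': 42.16935045995144, 'cx': 315.12900502085864, 'cy': 236.45903035770166, 'k1': -0.10492694270842301, 'world_to_cam': [[-0.8856196524202723, -0.4644091367993633, 0.0014088663053189667, 492.63402458436434], [0.3588245490214781, -0.6823396066847507, 0.6369125561400345, -191.1057830927211], [-0.2948266851330268, 0.5645678124074822, 0.7709347643782195, -
[... 164 characters left out ...]
to_cam': [[-0.08061368999989951, -0.996733123796255, 0.00495105160140783, 114.28493735048127], [0.9634883006957778, -0.0766505910822237, 0.2565443067173933, -553.6831606771738], [-0.2553267071948455, 0.025451263507052617, 0.9665197906814594, -875.9154058633377], [0.0, 0.0, 0.0, 1.0]]}
wrist {'fov_y': 61.95305807425306, 'cx': 313.3707404931545, 'cy': 243.2122239086428, 'k1': -0.04485887151986489, 'hand_eye': [[0.00034032913089921275, 0.9516900862801262, 0.30706003297760487, 77.53138640835013], [0.9999999243628166, -0.00038170202686127724, 7.468549226919685e-05, -0.32884710013147966], [0.00018828287953717777, 0.3070599843348003, -0.9516901442012882, -143.02025174602815], [0.0, 0.0, 0.0, 1.0]]}
```

View pics/top0.png

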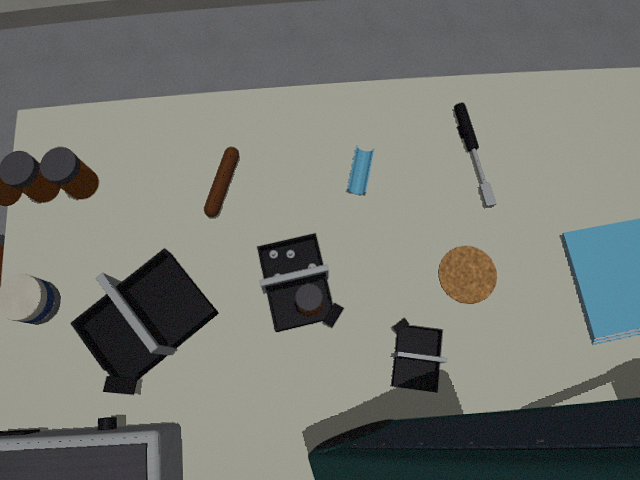

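View pics/side0.png

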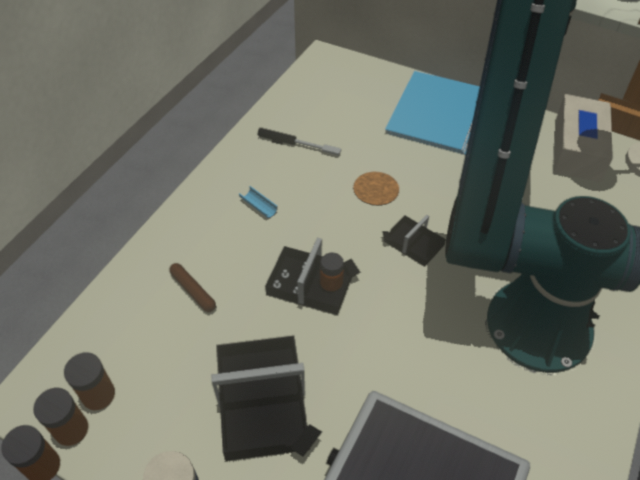

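Top view: three amber look-alikes at (0,180), (40,175), (75,170) and the one in a tote at (309,297). There are three totes, large (145,315), medium (297,283) and small (418,357). The medium tote holds four posts and the canister, so it is my choice. The mat is at (467,275). Next I check that choice in enlarged crops.

```bash
cat > h.py <<'E'
import numpy as np,cv2
from bench import ctrl,vision,workorder
from scipy.spatial.transform import Rotation as Rn
from scipy.optimize import least_squares
def intr(c):
    f=240/np.tan(np.radians(c['fov_y']/2)); return f,c['cx'],c['cy'],c['k1']
def w2c(n,st=None):
    c=vision.camera_info(n)
    if 'world_to_cam' in c: return c,np.array(c['world_to_cam'])
    T=np.eye(4);T[:3,:3]=Rn.from_euler('xyz',st['eef_rot'],degrees=True).as_matrix();T[:3,3]=st['eef_pos']
    return c,np.linalg.inv(T@np.array(c['hand_eye']))
def proj(n,P,st=None):
    c,W=w2c(n,st);f,cx,cy,k=intr(c);p=np.atleast_2d(P)@W[:3,:3].T+W[:3,3]
    s=np.c_[p[:,0],-p[:,1]]/-p[:,2:3]; s=s*(1+k*(s**2).sum(1,keepdims=True)); return s*f+[cx,cy]
def tri(obs,z=None):
    """obs: list of (name,px,st); z fixes height"""
    def r(q):
        P=q if z is None else [q[0],q[1],z]
        return np.concatenate([proj(n,P,st)[0]-px for n,px,st in obs])
    s=least_squares(r,[500,0,50.] if z is None else [500,0.]); return s.x,np.abs(s.fun).max()
E
python3 - <<'E'
import cv2
a=cv2.imread('pics/top0.png')[220:340,240:360]; b=cv2.imread('pics/side0.png')[225:325,255:375]
o=cv2.resize(a,None,fx=5,fy=5,interpolation=2)
cv2.imwrite('pics/ctop.png',cv2.convertScaleAbs(o,alpha=1.6,beta=10))
cv2.imwrite('pics/cside.png',cv2.convertScaleAbs(cv2.resize(b,None,fx=6,fy=6,interpolation=2),alpha=1.6,beta=10))
E
```

```text
(no output)
```

View pics/ctop.png

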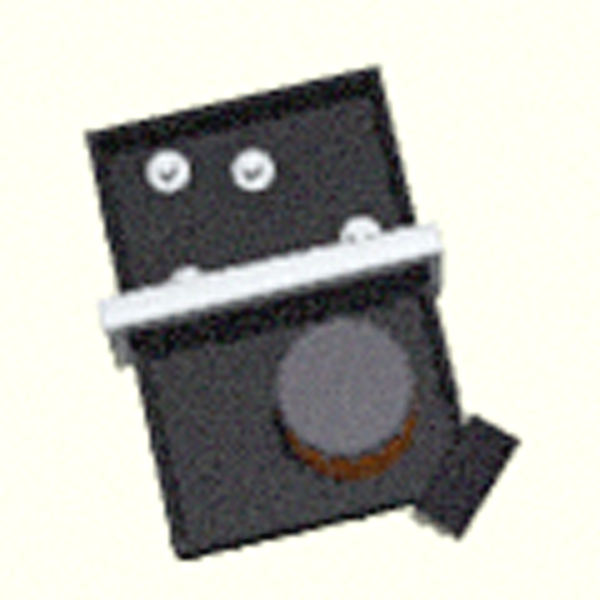

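View pics/cside.png

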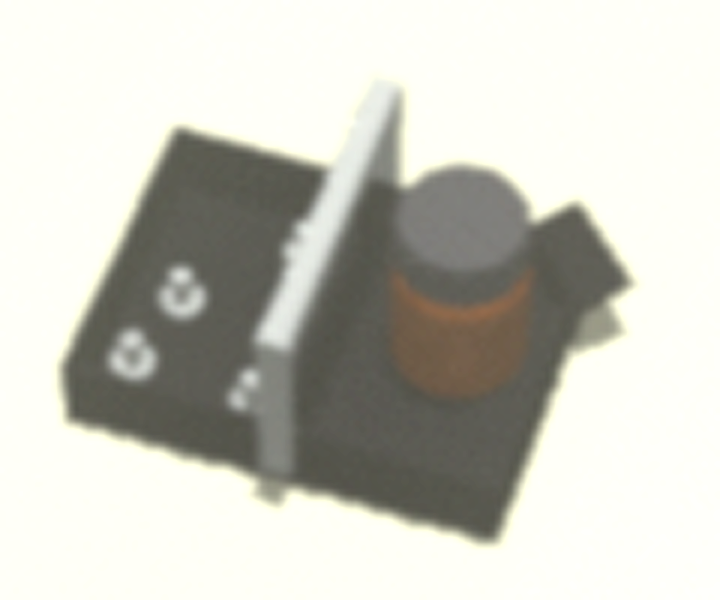

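The crops show the medium tote with its canister in the pouring half and four posts beyond the bar. Lid top is at top (309.2,297.0) and side (332.2,261.3). Bar top ends are at top (260.8,282) and (327.3,267), side (319.5,239.5) and (300.3,281.5).

Run:
```python
from h import *
P=lambda a,b:(np.array([240+a[0]/5,220+a[1]/5]),np.array([255+b[0]/6,225+b[1]/6]))
pts={'lid':((346,384),(463,218)),'barL(+y)':((102,312),(274,341)),'barR(-y)':((439,241),(387,84)),'rim++':((88,132),(65,368)),'rim+-':((379,67),(180,127))}
X={}
for k,(a,b) in pts.items():
    t,s=P(a,b);X[k],e=tri([('top',t,None),('side',s,None)]);print(k,X[k].round(1),round(e,2))
d=X['barL(+y)']-X['barR(-y)'];print('len',np.linalg.norm(d),'yaw',np.degrees(np.arctan2(-d[0],d[1])))
d=X['rim++']-X['rim+-'];print('w',np.linalg.norm(d),'yaw',np.degrees(np.arctan2(-d[0],d[1])))
for n in('top','side'):
    h=cv2.cvtColor(cv2.imread(f'pics/{n}0.png'),cv2.COLOR_BGR2HSV)
    m=cv2.inRange(h,(5,90,90),(20,255,255)); c,_=cv2.findContours(m,0,1)
    for q in c:
        if cv2.contourArea(q)>300:
            M=cv2.moments(q);print(n,(M['m10']/M['m00'],M['m01']/M['m00']),cv2.contourArea(q))
print(tri([('top',np.array([467.6,274.8]),None)],4),tri([('side',np.array([376.2,188.3]),None)],4))
for k,(z,a) in {'dowel':(16,[222,182]),'gutter':(10,[360,171]),'iron':(13,[470,145])}.items(): print(k,tri([('top',np.array(a),None)],z)[0])
```

```text
lid [458.6 108.7  73.1] 0.55
barL(+y) [490.1 195.7  83.8] 0.76
barR(-y) [508.7  70.5  80.2] 0.12
rim++ [574.7 204.7  22.5] 0.78
rim+- [591.8  87.   25.3] 0.67
len 126.60502181916723 yaw 8.429954190757055
w 118.91790069877459 yaw 8.273411102700342
top (467.2673761660754, 274.3854289843647) 2537.0
side (375.83039879608725, 187.9890142964635) 1107.5
(array([ 488.45461164, -211.40356481]), np.float64(7.958078640513122e-13)) (array([ 485.12389546, -202.98545862]), np.float64(0.0))
dowel [722.36157162 273.81478074]
gutter [726.40962031 -15.95640183]
iron [ 767.65819701 -258.25726896]
```

```bash
python3 -m crank '{"increments":[[0,0,4,0,0],[0,0,8,0,0],[0,0,12,0,0],[0,0,16,0,0],[0,0,20,0,0],[0,0,24,0,0],[0,0,28,0,0],[0,0,32,0,0]]}'; python3 -m crank '{"increments":[[0,0,4,0,0],[0,0,8,0,0],[0,0,12,0,0],[0,0,16,0,0],[0,0,16,0,0]]}'; python3 -c "
from bench import ctrl;s=ctrl.observe();print(s['joints'],s['eef_pos'],s['eef_rot'])"
```

```text
time: 0.82
eef_pos: [331.3, -859.6, 230.7]
eef_rot: [-180.0, -0.0, 21.1]
contact_force: [1.1, -1.9, 0.1]
gripper_width: 85.5
gripper_force: 0.0
time: 1.23
eef_pos: [359.1, -931.9, 206.5]
eef_rot: [177.8, -0.0, 21.1]
contact_force: [1.0, -0.6, 1.0]
gripper_width: 85.4
gripper_force: 0.0
[-72.94287928  61.03459768  12.35318495   0.16228688 104.46768981
  -3.97164589] [ 359.0522398  -931.85517359  206.45290604] [ 1.77849791e+02 -6.63450197e-03  2.10723771e+01]
```

```bash
python3 -m crank '{"increments":[[0,0,4,0,0],[0,0,8,0,0],[0,0,12,0,0],[0,0,16,0,0],[0,0,20,0,0],[0,0,20,0,0]]}'; python3 -c "
from bench import ctrl;s=ctrl.observe();print(s['joints'])";python3 -m crank '{"increments":[[0,0,0,-4,0],[0,0,0,-8,0],[0,0,0,-12,0],[0,0,0,-16,0],[0,0,0,-20,0],[0,0,0,-20,0]]}'; python3 -c "
from bench import ctrl;s=ctrl.observe();print(s['joints'])"
```

```text
time: 1.73
eef_pos: [367.9, -955.0, 179.5]
eef_rot: [175.4, 0.0, 21.1]
contact_force: [0.4, -0.5, 0.1]
gripper_width: 85.5
gripper_force: 0.0
[-72.90484702  62.69379926  12.27306765   0.32098497 100.39766099
  -3.90665741]
time: 2.23
eef_pos: [347.8, -902.5, 360.6]
eef_rot: [173.2, 0.0, 21.1]
contact_force: [0.7, 0.2, 0.2]
gripper_width: 85.5
gripper_force: 0.0
[-73.19798901  51.95285617  12.27320751   0.5125704  108.9882514
  -4.07713012]
```

```bash
python3 -m crank '{"increments":[[0,0,-4,0,0],[0,0,-8,0,0],[0,0,-12,0,0],[0,0,-16,0,0],[0,0,-16,0,0]]}'; python3 -c "
from bench import ctrl;s=ctrl.observe();print(s['joints'])"
```

```text
time: 2.65
eef_pos: [288.6, -747.2, 334.1]
eef_rot: [174.0, -0.0, 21.1]
contact_force: [-0.0, 0.3, -0.6]
gripper_width: 85.3
gripper_force: 0.0
[-74.0856951   31.45498631  54.72760614   0.58007685  87.85042152
  -5.16038462]
```

```bash
python3 -m crank '{"increments":[[0,0,-4,0,0],[0,0,-8,0,0],[0,0,-12,0,0],[0,0,-16,0,0],[0,0,-20,0,0],[0,0,-24,0,0],[0,0,-28,0,0],[0,0,-32,0,0]]}'|grep eef;python3 -m crank '{"increments":[[0,0,-4,0,0],[0,0,-8,0,0],[0,0,-12,0,0],[0,0,-16,0,0],[0,0,-20,0,0],[0,0,-20,0,0]]}'; python3 -c "
from bench import ctrl;s=ctrl.observe();print(s['joints'])"
```

```text
eef_pos: [176.3, -457.7, 300.6]
eef_rot: [173.3, 0.0, 21.1]
time: 3.82
eef_pos: [103.7, -265.6, 275.6]
eef_rot: [173.7, -0.0, 21.1]
contact_force: [-0.2, 1.1, -1.2]
gripper_width: 85.5
gripper_force: 0.0
[-85.04708466 -15.27031254 118.71984498   1.87874104  70.56286112
 -16.65592804]
```

```bash
python3 -m crank '{"increments":[[0,0,0,4,0],[0,0,0,8,0],[0,0,0,12,0],[0,0,0,16,0],[0,0,0,16,0]]}'; python3 -c "
from bench import ctrl;s=ctrl.observe();print(s['joints'])"
```

```text
time: 4.23
eef_pos: [111.4, -287.9, 113.2]
eef_rot: [174.1, -0.2, 21.0]
contact_force: [0.3, 1.6, 0.8]
gripper_width: 85.4
gripper_force: 0.0
[-83.81182268   4.20453226 132.37057119   2.72565158  37.77902702
 -16.92469648]
```

```bash
python3 -m crank '{"increments":[[0,0,-4,0,0],[0,0,-7,0,0],[0,0,-7,1,0],[0,0,-7,3,0],[0,0,-7,3,0]]}'; python3 -c "
from bench import ctrl;s=ctrl.observe();print(s['joints'])"
```

```text
time: 4.65
eef_pos: [98.1, -257.5, 106.4]
eef_rot: [174.9, 0.1, 21.1]
contact_force: [-0.2, -0.3, -0.5]
gripper_width: 85.6
gripper_force: 0.0
[-85.57967642   2.74141167 135.81900912   2.3499326   36.50687703
 -18.46342755]
```

```bash
python3 -m crank '{"increments":[[0,0,-4,2,0],[0,0,-8,4,0],[0,0,-12,4,0],[0,0,-16,4,0],[0,0,-16,4,0],[0,0,-16,4,0]]}'; python3 -c "
from bench import ctrl;s=ctrl.observe();print(s['joints'])"
```

```text
time: 5.15
eef_pos: [79.2, -205.2, 145.5]
eef_rot: [176.6, 0.0, 21.1]
contact_force: [-0.0, 0.2, -0.2]
gripper_width: 85.3
gripper_force: 0.0
[-89.25629341  -8.45224962 136.05380026   1.54557612  49.17772554
 -21.34192773]
```

```bash
python3 -m crank '{"increments":[[0,0,-2,4,0],[0,0,-2,8,0],[0,0,-2,12,0],[0,0,-2,12,0]]}'; python3 -m crank '{"increments":[[0,0,-4,3,0],[0,0,-8,6,0],[0,0,-8,8,0],[0,0,-8,8,0]]}'; python3 -c "
from bench import ctrl;s=ctrl.observe();print(s['joints'])"
```

```text
time: 5.48
eef_pos: [94.8, -247.4, 89.9]
eef_rot: [178.2, 0.1, 21.1]
contact_force: [0.5, -0.7, -0.9]
gripper_width: 85.6
gripper_force: 0.0
time: 5.82
eef_pos: [94.6, -245.5, 70.3]
eef_rot: [-179.6, 0.0, 21.1]
contact_force: [0.7, -0.6, -0.2]
gripper_width: 85.4
gripper_force: 0.0
[-83.95347219  10.61627293 136.13594239  -0.18709722  33.61462523
 -14.87741106]
```

```bash
python3 -m crank '{"increments":[[0,0,0,-4,0],[0,0,0,-8,0],[0,3,1.5,-11,0],[0,7,3,-14,0],[0,11,4,-17,0],[0,15,6,-19,0],[0,19,7.5,-19,0],[0,23,9,-19,0]]}'|grep eef;python3 -m crank '{"increments":[[0,4,1.5,0,0],[0,8,3,0,0],[0,10,-1,0,0],[0,12,-5,0,0],[0,14,-9,0,0],[0,15.5,-13,0,0],[0,17.5,-17,0,0],[0,19.5,-20.5,0,0]]}'|grep eef; python3 -m crank '{"increments":[[0,2,-3,0,5],[0,4,-6,0,10],[0,5,-8,0,12.7],[0,5,-8,0,12.7],[0,5,-8,0,12.7]]}'
python3 - <<'E'
from h import *
import pickle
s=ctrl.observe();im=vision.get_image('wrist');pickle.dump(s,open('s1.pkl','wb'));cv2.imwrite('pics/w1.png',im[:,:,::-1]);print(s['eef_pos'],s['eef_rot'],s['joints'])
E
```

```text
eef_pos: [314.6, -248.1, 259.9]
eef_rot: [-179.9, -0.1, 21.1]
eef_pos: [417.3, 3.1, 258.9]
eef_rot: [-179.6, 0.0, 21.1]
time: 7.57
eef_pos: [436.2, 94.4, 259.3]
eef_rot: [-179.7, 0.1, 8.6]
contact_force: [-0.1, -0.4, -0.4]
gripper_width: 85.6
gripper_force: 0.0
[436.19305002  94.4251779  259.27343334] [-1.79654416e+02  1.15822916e-01  8.58639379e+00] [  3.05232778   6.08843781 102.13769022   0.35008415  71.92279811
  84.35721997]
```

View pics/w1.png

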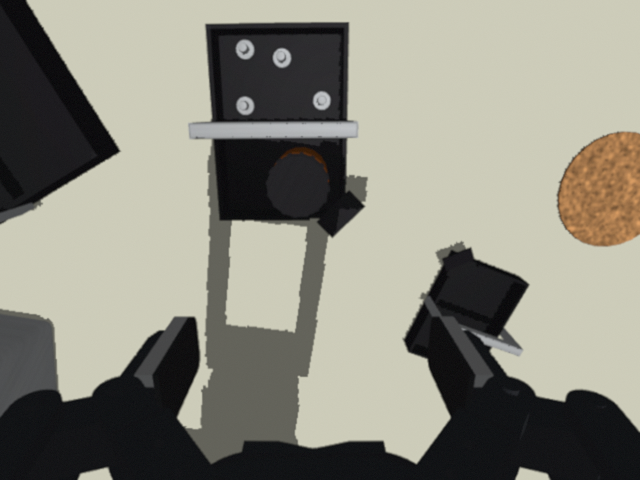

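Wrist view: lid centre about (298,186), bar top from (190,129) to (357,128), +x rim corners (207,25) and (348,23), mat at the right edge. I'll take a second view from farther on.

```bash
python3 -m crank '{"increments":[[0,3.5,-1,2,0],[0,7,-2,4,0],[0,9,-3,6,0],[0,9,-3,6,0],[0,9,-3,6,0]]}'|grep eef
python3 - <<'E'
from h import *
import pickle
s=ctrl.observe();im=vision.get_image('wrist');pickle.dump(s,open('s2.pkl','wb'));cv2.imwrite('pics/w2.png',im[:,:,::-1])
E
```

```text
eef_pos: [521.1, 135.4, 197.5]
eef_rot: [-179.7, 0.3, 8.3]
```

View pics/w2.png

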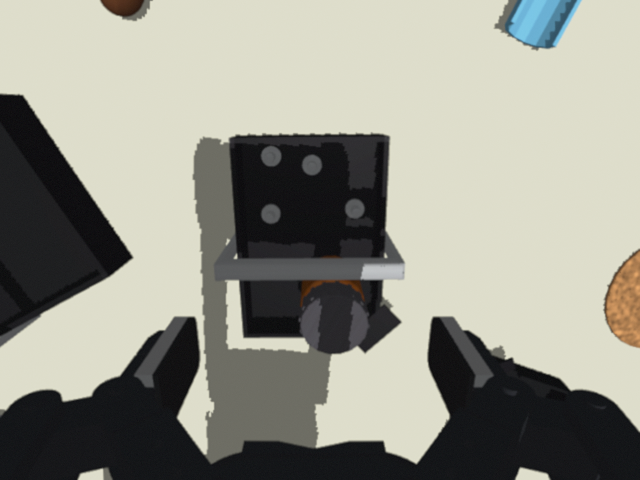

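Second wrist view: lid centre (334,318), bar top strip from (216,270) to (404,270), +x rim corners (231,137) and (389,135).

Run:
```python
from h import *
import pickle
s1=pickle.load(open('s1.pkl','rb'));s2=pickle.load(open('s2.pkl','rb'))
T=lambda a,b,z=None:tri([('wrist',np.array(a,float),s1),('wrist',np.array(b,float),s2)],z)
pts={'lid':((298,186),(334,318)),'barL':((190,130),(216,270)),'barR':((357,129),(404,270)),'r++':((207,25),(231,137)),'r+-':((348,23),(389,135)),'p0':((245,49),(271,156)),'p3':((321,100),(355,209))}
X={}
for k,v in pts.items(): X[k],e=T(*v);print(k,X[k].round(1),round(e,2))
for a,b in(('barL','barR'),('r++','r+-')):
    d=X[a]-X[b];print(np.linalg.norm(d),'yaw',np.degrees(np.arctan2(-d[0],d[1])),(X[a]+X[b])/2)
for n,p in(('top',(309.2,297)),('side',(332.2,261.3))): print(n,proj(n,X['lid'])[0],p)
# mat edge: leftmost points in views
print('mat edge',tri([('wrist',np.array([557,193.]),s1)],4)[0],'fullfit')
im=cv2.cvtColor(cv2.imread('pics/w1.png'),cv2.COLOR_BGR2HSV);m=cv2.inRange(im,(5,90,120),(20,255,255));m[:,:500]=0
c=max(cv2.findContours(m,0,1)[0],key=cv2.contourArea).reshape(-1,2);c=c[c[:,0]<630]
W=np.array([tri([('wrist',q.astype(float),s1)],4)[0] for q in c[::6]])
f=least_squares(lambda q:np.hypot(*(W-q[:2]).T)-60,[487,-205.],loss='soft_l1');print('mat',f.x,np.abs(f.fun).mean())
```

```text
lid [454.3 111.   71.1] 0.42
barL [487.6 198.5  87.9] 0.17
barR [507.3  72.7  90.2] 0.47
r++ [571.7 207.5  28.1] 0.32
r+- [590.6  89.3  28.4] 0.52
p0 [559.7 177.4   8.1] 0.03
p3 [526.3 102.2  10.3] 0.37
127.32484505784304 yaw 8.880123057740407 [497.45512305 135.60322103  89.06628522]
119.71091635570983 yaw 9.052083320103641 [581.15740639 148.39840831  28.21828441]
top [308.28644049 299.82800604] (309.2, 297)
side [332.87445365 263.20063622] (332.2, 261.3)
mat edge [ 475.84354153 -149.26588201] fullfit
mat [ 488.23398817 -210.75642928] 0.663164258241574
```

Run:
```python
from h import *
import pickle
s1=pickle.load(open('s1.pkl','rb'));s2=pickle.load(open('s2.pkl','rb'))
a,b,t=('wrist',np.array([298,184.]),s1),('wrist',np.array([334,318.5]),s2),('top',np.array([309.2,297]),None)
for o in([a],[b],[t],[a,b,t]): print(tri(o,84))
s=ctrl.observe();print(s['eef_pos'],s['eef_rot'])
```

```text
(array([458.05616859, 111.31358868]), np.float64(5.6843418860808015e-12))
(array([460.94233165, 112.35678946]), np.float64(6.85133727529319e-10))
(array([457.42956483, 108.72224448]), np.float64(4.831690603168681e-12))
(array([459.2896822 , 111.58980007]), np.float64(2.152549597253426))
[520.86502655 135.35202534 198.44046615] [-179.66293881    0.22847647    8.3343424 ]
```

```bash
python3 -m crank '{"increments":[[0,-3.5,0.8,0,0],[0,-6.6,1.5,0,-0.6],[0,-6.6,1.5,3,-0.6],[0,-6.6,1.5,6,-0.6],[0,-6.6,1.5,9,-0.6],[0,-6.6,1.5,12,-0.6],[0,-6.6,1.5,14,-0.6],[0,-6.6,1.5,14.8,-0.6]]}'; python3 -m crank '{"increments":[[1,0,0,0,0],[1,0,0,0,0],[1,0,0,0,0],[1,0,0,0,0],[1,0,0,0,0],[1,0,0,0,0]]}' 40
```

```text
time: 8.75
eef_pos: [456.0, 112.0, 49.7]
eef_rot: [-179.6, 0.3, 8.9]
contact_force: [-0.1, -0.4, 0.4]
gripper_width: 85.3
gripper_force: 0.0
time: 9.25
eef_pos: [459.7, 113.2, 52.6]
eef_rot: [-179.7, -0.1, 9.0]
contact_force: [-0.6, -2.5, 7.5]
gripper_width: 49.3
gripper_force: 40.7
```

```bash
python3 -m crank '{"increments":[[1,0,0,-1,0],[1,0,0,-4,0],[1,0,0,-8,0],[1,0,0,-12,0],[1,0,0,-12,0]]}'|grep -v time; python3 -m crank '{"increments":[[1,-0.2,3,0,0],[1,-0.5,7,0,0],[1,-0.8,11,0,0],[1,-1,15,0,0],[1,-1.3,19,0,0],[1,-1.6,23,0,0],[1,-1.9,27,0,0],[1,-2,30,0,0]]}'|grep -v time;python3 -m crank '{"increments":[[1,-0.1,2.3,0,0],[1,-0.1,2.3,4,0],[1,-0.1,2.3,7,0],[1,-0.1,2.3,10,0],[1,-0.1,2.3,11,0],[1,-0.1,2.3,11.3,0],[1,-0.1,2.3,11.5,0],[1,-0.1,2.3,11.5,0]]}'
```

```text
eef_pos: [463.7, 113.1, 178.5]
eef_rot: [-179.7, -0.7, 9.0]
contact_force: [0.5, 1.1, -2.2]
gripper_width: 49.1
gripper_force: 42.6
eef_pos: [485.7, -190.2, 169.5]
eef_rot: [-179.7, 0.0, 8.9]
contact_force: [0.7, -0.0, -2.4]
gripper_width: 48.7
gripper_force: 42.7
time: 11.0
eef_pos: [489.0, -209.4, 54.9]
eef_rot: [-179.7, -0.0, 9.0]
contact_force: [-0.2, 0.3, -1.4]
gripper_width: 49.0
gripper_force: 42.6
```

```bash
python3 -m crank '{"increments":[[1,0,0,0.1,0],[1,0,0,0.2,0],[1,0,0,0.3,0],[1,0,0,0.3,0],[1,0,0,0.3,0]]}'
```

```text
time: 11.42
eef_pos: [489.2, -209.6, 52.6]
eef_rot: [-179.7, -0.1, 9.0]
contact_force: [0.2, 0.9, 8.2]
gripper_width: 48.7
gripper_force: 43.5
```

```bash
python3 -m crank '{"increments":[[0.3,0,0,0,0],[0,0,0,0,0],[0,0,0,0,0],[0,0,0,0,0],[0,0,0,0,0],[0,0,0,-2,0],[0,0,0,-5,0],[0,0,0,-9,0]]}'; python3 -m crank '{"increments":[[0,0,0,-4,-4],[0,0,-3,-6,-10],[0,1,-7,-6,-17],[0,2,-11,-6,-24],[0,3,-15,-6,-31],[0,4,-19,-6,-38],[0,5,-23,-6,-45],[0,5.5,-26,-6,-52]]}'|grep eef
python3 - <<'E'
from h import *
im=vision.get_image('top')
cv2.imwrite('pics/ct2.png',cv2.convertScaleAbs(cv2.resize(im[220:340,240:360,::-1],None,fx=5,fy=5,interpolation=2),alpha=1.6,beta=10))
cv2.imwrite('pics/top2.png',im[:,:,::-1]);cv2.imwrite('pics/wr3.png',vision.get_image('wrist')[:,:,::-1])
a=cv2.imread('pics/top2.png')[210:340,240:510]
cv2.imwrite('pics/ct2.png',cv2.convertScaleAbs(cv2.resize(a,(800,385),interpolation=2),alpha=1.6,beta=10))
E
```

```text
time: 12.08
eef_pos: [486.0, -208.4, 139.3]
eef_rot: [-179.4, 0.4, 9.0]
contact_force: [0.6, -0.5, 0.1]
gripper_width: 85.2
gripper_force: 0.0
eef_pos: [502.1, 58.4, 202.4]
eef_rot: [-179.7, -0.3, 61.4]
```

View pics/ct2.png

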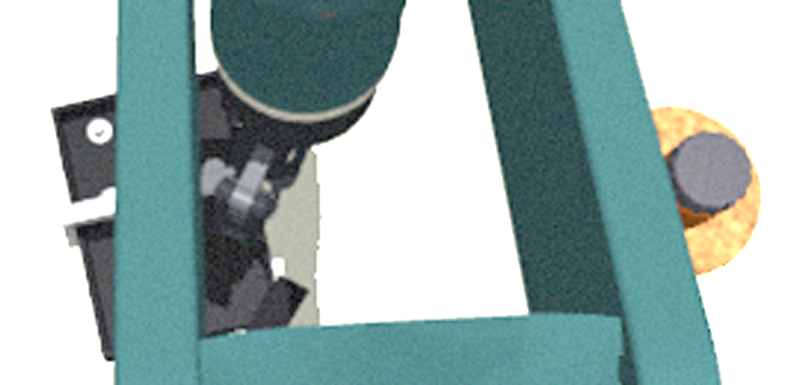

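```bash
python3 - <<'E'
from h import *
print(tri([('top',np.array([240+711/2.963,210+175/2.963]),None)],84))
E
python3 -m crank '{"increments":[[0,2,-1.2,0,-7],[0,4,-2.5,0,-14],[0,6.6,-4.1,0,-21],[0,6.6,-4.1,0,-28],[0,6.6,-4.1,0,-35],[0,6.6,-4.1,0,-37.6],[0,6.6,-4.1,3,-37.6],[0,6.6,-4.1,6,-37.6]]}'|grep eef;python3 - <<'E'
from h import *
cv2.imwrite('pics/w4.png',vision.get_image('wrist')[:,:,::-1])
E
```

```text
(array([ 483.51964773, -211.49417708]), np.float64(5.002220859751105e-12))
eef_pos: [500.3, 132.9, 143.7]
eef_rot: [179.8, -0.3, 98.5]
```

View pics/w4.png

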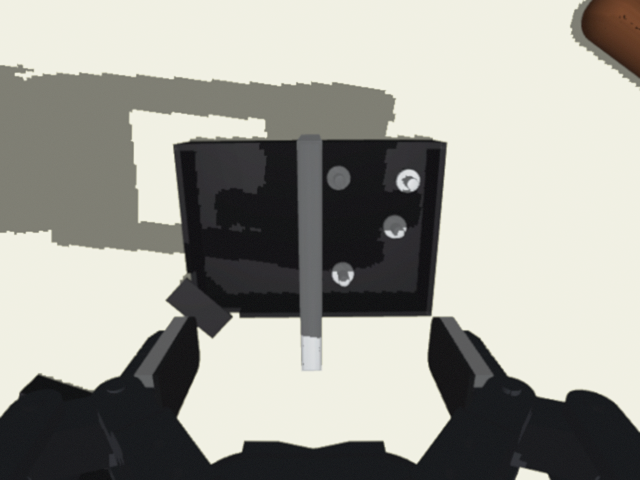

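The canister stands about 5 mm from the mat centre. In the wrist view the bar is centred between the fingers (column 311, square on) and all four posts are upright. I'll go down, grip and lift.

```bash
python3 -m crank '{"increments":[[0,0,0,3,0],[0,0,0,6,0],[0,0,0,7.7,0],[0,0,0,7.7,0]]}'|grep -v time;python3 -m crank '{"increments":[[1,0,0,0,0],[1,0,0,0,0],[1,0,0,0,0],[1,0,0,0,0],[1,0,0,0,0],[1,0,0,0,0],[1,0,0,0,0],[1,0,0,0,0]]}' 110
```

```text
eef_pos: [495.1, 132.7, 62.9]
eef_rot: [-179.5, -0.4, 98.5]
contact_force: [-0.1, -0.7, -0.3]
gripper_width: 85.2
gripper_force: 0.0
time: 14.57
eef_pos: [498.5, 134.0, 66.8]
eef_rot: [180.0, -0.4, 98.6]
contact_force: [-1.7, -0.4, 7.6]
gripper_width: 10.1
gripper_force: 107.7
```

```bash
python3 -m crank '{"increments":[[1,0,0,-0.5,0],[1,0,0,-1.5,0],[1,0,0,-3.5,0],[1,0,0,-6,0],[1,0,0,-8.5,0],[1,0,0,-11,0],[1,0,0,-14,0],[1,0,0,-17,0]]}'|grep -v time;python3 -m crank '{"increments":[[1,0.3,0.8,-2.5,1],[1,0.9,2.4,-5,3],[1,1.6,4.5,-7,6],[1,2.5,7,-9,9],[1,3.3,9.5,-10,13],[1,4.3,12,-11,17],[1,5.2,14.5,-11.5,21],[1,6.1,17,-11.7,25]]}'|grep -v time;python3 -c "
from bench import ctrl;s=ctrl.observe();print(s['joints'])"
```

```text
eef_pos: [497.2, 132.7, 237.4]
eef_rot: [-179.8, -0.4, 98.6]
contact_force: [0.8, -0.3, -2.8]
gripper_width: 10.2
gripper_force: 107.6
eef_pos: [658.3, 218.5, 354.7]
eef_rot: [-179.8, -0.3, 73.4]
contact_force: [0.9, 0.7, -2.2]
gripper_width: 9.9
gripper_force: 107.6
[12.45809687 24.38415568 63.43877726  0.36723056 92.1575582  29.09084797]
```

```bash
python3 -m crank '{"increments":[[1,1.4,2,0,3],[1,2.9,4.1,0,6],[1,4.3,6.1,0,9],[1,5.7,8.2,0,10],[1,7.2,10.2,0,10],[1,8.6,12.3,0,10],[1,9.8,13.9,0,10],[1,9.8,13.9,0,10]]}'|grep eef;python3 -m crank '{"increments":[[1,1.5,1.5,0,0],[1,3,3,0,0],[1,5,5,0,0],[1,7.5,7.5,0,0],[1,10,10,0,0],[1,12.5,12.5,0,0],[1,15,15,0,0],[1,15,15,0,0]]}'|grep -v time;python3 -c "
from bench import ctrl;s=ctrl.observe();print(s['joints'])"
```

```text
eef_pos: [820.7, 273.3, 349.9]
eef_rot: [-179.6, -0.2, 63.6]
eef_pos: [909.7, 303.6, 313.6]
eef_rot: [178.6, -1.9, 63.6]
contact_force: [0.2, 0.9, -2.6]
gripper_width: 9.7
gripper_force: 110.2
[ 14.12522554  54.69505738  12.2861413    0.57152058 110.7624844
  40.77070355]
```

```bash
python3 -m crank '{"increments":[[1,2.9,2.9,0,0],[1,5.8,5.8,0,0],[1,8.7,8.7,0,0],[1,11.6,11.6,0,0],[1,14.5,14.5,0,0],[1,17.4,17.4,0,0],[1,20.3,20.3,0,0],[1,23.2,23.2,0,0]]}'|grep eef;python3 -m crank '{"increments":[[1,2.6,2.6,-2,0],[1,5.2,5.2,-4,0],[1,7.8,7.8,-6,0],[1,10.4,10.4,-8,0],[1,13,13,-10,0],[1,15.6,15.6,-12,0],[1,18.2,18.2,-14,0],[1,20.8,20.8,-16,0]]}'|grep -v time;python3 -c "
from bench import ctrl;s=ctrl.observe();print(s['joints'])"
```

```text
eef_pos: [945.2, 316.1, 256.0]
eef_rot: [177.1, -3.4, 63.6]
eef_pos: [945.1, 316.1, 295.8]
eef_rot: [175.5, -5.0, 63.8]
contact_force: [0.3, -0.8, -2.7]
gripper_width: 9.8
gripper_force: 110.2
[ 14.1993156   55.89662721  12.31568453   0.90186341 105.08411813
  40.93292835]
```

```bash
python3 -m crank '{"increments":[[1,0,0,-4,0],[1,0,0,-8,0],[1,0,0,-12,0],[1,0,0,-16,0],[1,0,0,-20,0],[1,0,0,-24,0],[1,0,0,-28,0],[1,0,0,-32,0]]}'|grep eef;python3 -m crank '{"increments":[[1,2.9,2.9,0,0],[1,5.8,5.8,0,0],[1,8.7,8.7,0,0],[1,11.6,11.6,0,0],[1,14.5,14.5,0,0],[1,17.4,17.4,0,0],[1,20.3,20.3,0,0],[1,23.2,23.2,0,0]]}'|grep -v force;python3 -c "
from bench import ctrl;s=ctrl.observe();print(s['joints'])"
```

```text
eef_pos: [848.2, 282.2, 500.8]
eef_rot: [174.2, -6.2, 63.9]
time: 19.9
eef_pos: [902.7, 301.1, 436.6]
eef_rot: [172.7, -7.7, 64.0]
gripper_width: 10.0
[ 13.810812    47.33337711  12.31379904   1.30597447 109.79125633
  40.83157479]
```

```bash
python3 -m crank '{"increments":[[1,2.6,2.6,-2,0],[1,5.2,5.2,-4,0],[1,7.8,7.8,-6,0],[1,10.4,10.4,-8,0],[1,13,13,-10,0],[1,15.6,15.6,-12,0],[1,18.2,18.2,-14,0],[1,20.8,20.8,-16,0]]}'|grep eef;python3 -m crank '{"increments":[[1,2.6,2.6,-2,0],[1,5.2,5.2,-4,0],[1,7.8,7.8,-6,0],[1,10.4,10.4,-8,0],[1,13,13,-10,0],[1,15.6,15.6,-12,0],[1,18.2,18.2,-14,0],[1,20.8,20.8,-16,0]]}'|grep eef;python3 -m crank '{"increments":[[1,2.9,2.9,0,0],[1,5.8,5.8,0,0],[1,8.7,8.7,0,0],[1,11.6,11.6,0,0],[1,14.5,14.5,0,0],[1,17.4,17.4,0,0],[1,20.3,20.3,0,0],[1,23.2,23.2,0,0]]}'|grep eef;python3 -m crank '{"increments":[[1,2.9,2.9,0,0],[1,5.8,5.8,0,0],[1,8.7,8.7,0,0],[1,11.6,11.6,0,0],[1,14.5,14.5,0,0],[1,17.4,17.4,0,0],[1,20.3,20.3,0,0],[1,23.2,23.2,0,0]]}'|grep -v force;python3 -c "
from bench import ctrl;s=ctrl.observe();print(s['joints'])"
```

```text
eef_pos: [902.1, 300.9, 464.1]
eef_rot: [171.0, -9.4, 64.3]
eef_pos: [900.6, 300.4, 490.9]
eef_rot: [169.4, -10.9, 64.5]
eef_pos: [942.2, 314.7, 449.2]
eef_rot: [167.7, -12.5, 64.9]
time: 22.57
eef_pos: [974.4, 325.8, 420.7]
eef_rot: [166.0, -14.1, 65.3]
gripper_width: 10.1
[13.95663842 49.35808025 12.33089329  1.91123072 98.59773465 41.06264389]
```

```bash
python3 -m crank '{"increments":[[1,2.6,2.6,-2,0],[1,5.2,5.2,-4,0],[1,7.8,7.8,-6,0],[1,10.4,10.4,-8,0],[1,13,13,-10,0],[1,15.6,15.6,-12,0],[1,18.2,18.2,-14,0],[1,20.8,20.8,-16,0]]}'|grep eef;python3 -m crank '{"increments":[[1,2.6,2.6,-2,0],[1,5.2,5.2,-4,0],[1,7.8,7.8,-6,0],[1,10.4,10.4,-8,0],[1,13,13,-10,0],[1,15.6,15.6,-12,0],[1,18.2,18.2,-14,0],[1,20.8,20.8,-16,0]]}'|grep eef;python3 -m crank '{"increments":[[1,2.9,2.9,0,0],[1,5.8,5.8,0,0],[1,8.7,8.7,0,0],[1,11.6,11.6,0,0],[1,14.5,14.5,0,0],[1,17.4,17.4,0,0],[1,20.3,20.3,0,0],[1,23.2,23.2,0,0]]}'|grep eef;python3 -m crank '{"increments":[[1,2.9,2.9,0,0],[1,5.8,5.8,0,0],[1,8.7,8.7,0,0],[1,11.6,11.6,0,0],[1,14.5,14.5,0,0],[1,17.4,17.4,0,0],[1,20.3,20.3,0,0],[1,23.2,23.2,0,0]]}'|grep -v force;python3 -c "
from bench import ctrl;s=ctrl.observe();print(s['joints'])"
```

```text
eef_pos: [959.1, 320.4, 477.4]
eef_rot: [164.2, -15.7, 65.7]
eef_pos: [942.7, 314.6, 529.0]
eef_rot: [162.4, -17.3, 66.2]
eef_pos: [973.1, 325.0, 509.2]
eef_rot: [160.6, -18.8, 66.7]
time: 25.23
eef_pos: [996.3, 332.9, 500.3]
eef_rot: [158.7, -20.4, 67.4]
gripper_width: 9.9
[13.77609299 45.83278373 12.33059088  2.63983147 92.75012741 41.11032396]
```

```bash
python3 -m crank '{"increments":[[1,2.9,2.9,0,0],[1,5.8,5.8,0,0],[1,8.7,8.7,0,0],[1,11.6,11.6,0,0],[1,14.5,14.5,0,0],[1,17.4,17.4,0,0],[1,20.3,20.3,0,0],[1,23.2,23.2,0,0]]}'|grep eef;python3 -m crank '{"increments":[[1,2.9,2.9,0,0],[1,5.8,5.8,0,0],[1,8.7,8.7,0,0],[1,11.6,11.6,0,0],[1,14.5,14.5,0,0],[1,17.4,17.4,0,0],[1,20.3,20.3,0,0],[1,20.3,20.3,0,0]]}'
python3 -m crank '{"increments":[[1,-1,-1,0,0],[1,-3,-3,0,0],[1,-5.5,-5.5,0,0],[1,-8,-8,0,0],[1,-10.5,-10.5,0,0],[1,-12,-12,0,0],[1,-12.5,-12.5,0,0],[1,-12.5,-12.5,0,0]]}'
python3 - <<'E'
from h import *
s=ctrl.observe();R=Rn.from_euler('xyz',s['eef_rot'],degrees=True).as_matrix()
print(s['joints'],'tilt',np.degrees(np.arccos(-R[2,2])),'tote x/y rise deg',np.degrees(np.arcsin([R[2,1],R[2,0]])))
cv2.imwrite('pics/w5.png',cv2.convertScaleAbs(vision.get_image('wrist')[:,:,::-1],alpha=1.5,beta=15))
E
```

```text
eef_pos: [1014.1, 338.9, 499.6]
eef_rot: [156.8, -22.0, 68.0]
time: 26.57
eef_pos: [1027.4, 343.4, 506.5]
eef_rot: [154.8, -23.5, 68.8]
contact_force: [-0.3, -0.0, -4.3]
gripper_width: 9.8
gripper_force: 110.3
time: 27.23
eef_pos: [886.5, 296.8, 406.6]
eef_rot: [154.9, -23.5, 68.7]
contact_force: [-0.1, -0.6, -3.9]
gripper_width: 10.1
gripper_force: 110.3
[12.90749431 27.85297599 59.31029233  4.0085     59.22238601 38.44321006] tilt 33.83098983283628 tote x/y rise deg [22.90504263 23.4595188 ]
```

View pics/w5.png

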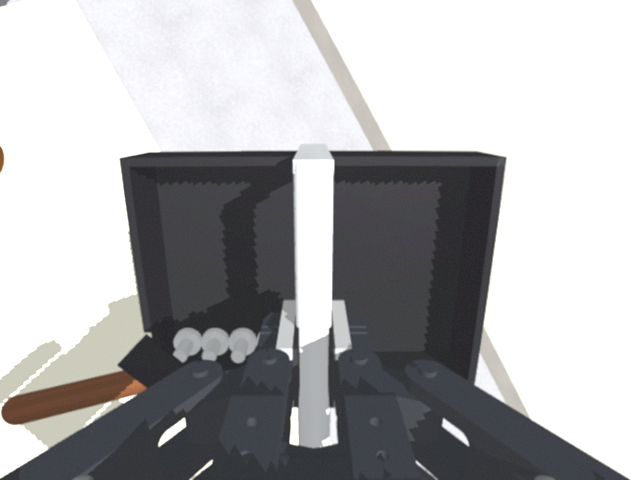

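Tilt is 33.8°, with x and y rising about 23° each. Three posts are in the corner at (188,343), (214,343) and (242,343). The fourth is hidden behind the finger, so I'll make a composite of the other cameras and a wrist crop.

Run:
```python
from h import *
s=ctrl.observe();R=Rn.from_euler('xyz',s['eef_rot'],degrees=True).as_matrix()
# tote axes: x=tool y, y=tool x, z=-tool z ; handle at tool z=-19
M=np.c_[R[:,1],R[:,0],-R[:,2]];o=s['eef_pos']-19*R[:,2]-M@[0,0,85]
pc=o+M@[-81,-56,4];print('pour corner',pc, [ (n,proj(n,pc)[0],proj(n,o)[0]) for n in('side','top')],proj('wrist',pc,s))
for x in(-73,-57,-41,-25,-9): print(x,proj('wrist',o+M@[x,-38,8],s)[0])
tiles=[]
for n,sz in(('side',55),('top',75)):
    u,v=proj(n,o+M@[-40,-20,20])[0].astype(int);im=vision.get_image(n)[:,:,::-1]
    u=np.clip(u,sz,639-sz);v=np.clip(v,sz,479-sz)
    tiles.append(cv2.resize(cv2.convertScaleAbs(im[v-sz:v+sz,u-sz:u+sz],alpha=1.8,beta=15),(400,400),interpolation=2))
w=cv2.imread('pics/w5.png')[290:390,130:330]
cv2.imwrite('pics/comp.png',np.vstack([np.hstack(tiles),np.hstack([cv2.resize(w,(400,200),interpolation=2),cv2.resize(vision.get_image('side')[140:380,80:560,::-1],(400,200))])]))
```

```text
pour corner [839.51347672 300.19474444 303.23472524] [('side', array([113.66689589, 185.5916543 ]), array([ 70.67525233, 155.75512935])), ('top', array([170.08541667,  49.71345361]), array([156.27766033, -14.29048528]))] [[178.97765473 351.65909772]]
-73 [187.16219583 328.55401576]
-57 [214.92105956 328.7282707 ]
-41 [242.81556013 328.86446691]
-25 [270.80828475 328.9625599 ]
-9 [298.86178874 329.02250515]
```

Run:
```python
from h import *
im=vision.get_image('side')[:,:,::-1]
a=cv2.convertScaleAbs(cv2.resize(im[110:240,20:193],(800,600),interpolation=2),alpha=1.9,beta=15)
cv2.imwrite('pics/s5.png',a)
```

```text
(no output)
```

View pics/s5.png

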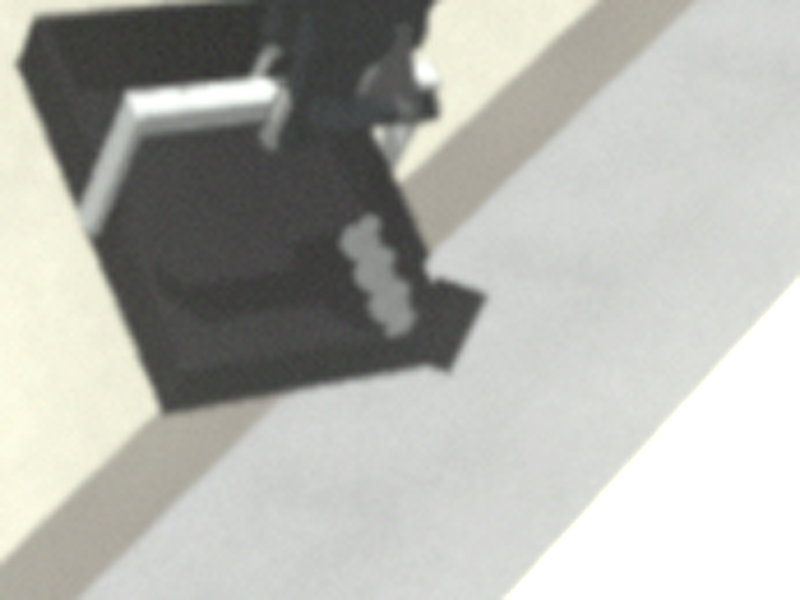

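Run:
```python
from h import *
s=ctrl.observe();R=Rn.from_euler('xyz',s['eef_rot'],degrees=True).as_matrix()
M=np.c_[R[:,1],R[:,0],-R[:,2]];o=s['eef_pos']-19*R[:,2]-M@[0,0,85]
k=np.array([800/173,600/130])
for x in(-81,-73,-57,-41,-25,-17,-9): print(x,((proj('side',o+M@[x,-42,12])[0]-[20,110])*k).round())
print(s['time'],s['joint_vel'].round(2))
```

```text
-81 [404. 342.]
-73 [397. 326.]
-57 [382. 294.]
-41 [368. 261.]
-25 [353. 230.]
-17 [346. 214.]
-9 [339. 198.]
27.4833 [-0.07  0.26  0.67 -0.02  0.09 -1.05]
```

The blob runs from the corner to about x = -18 mm. That is four adjacent heads, the farthest about 58 mm from the corner. I'll hold still and hand in.

```bash
python3 -m crank '{"increments":[[1,0,0,0,0],[1,0,0,0,0],[1,0,0,0,0],[1,0,0,0,0],[1,0,0,0,0],[1,0,0,0,0],[1,0,0,0,0],[1,0,0,0,0]]}'; python3 -c "
from bench import workorder;print(workorder.finish_job())"
```

```text
time: 28.15
eef_pos: [888.3, 297.3, 407.8]
eef_rot: [154.8, -23.5, 68.8]
contact_force: [0.2, 0.3, -3.3]
gripper_width: 10.1
gripper_force: 110.3
the job is handed in; nothing more can be done
None
```

I handed the job in at 28 s; no verdict came back. The canister stands about 5 mm from the mat centre, and the tote is held still and tilted about 34° with its pouring corner lowest. The images show four posts there, the farthest about 58 mm from the corner (limit 70 mm).

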